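# Clamp the paper roll on its telescoping dispenser spindle

## Task

The new wrapping-paper roll on the bench stand is still loose. Twist the red wing grip on top of the telescoping spindle anticlockwise (seen from above) until it is free, before moving it, then slide it down until its rubber ring presses on the end of the roll's cardboard core with about 10 newtons, without crushing it, and keep it pressed while you twist the grip back clockwise until it is tight. Then let go, with the roll held snug and the other things on the bench left alone.

Things in the scene. Friction and masses are not known exactly. Their poses are not given: they have to be found in the camera images.
- stand: roll stand bolted to the bench: grey square base plate 180 x 180 x 12 mm, black bottom hub, upright steel outer tube (32 mm across) up the middle of the roll. Cannot be moved. Origin: centre of the plate's underside, on the bench; z up along the spindle axis, x and y along the plate's sides
- roll: brown paper roll on the stand's hub, 110 mm across, 125 mm high, paper top 145 mm above the bench. Origin: centre of its underside, 20 mm above the bench. It may turn stiffly. Its pale cardboard core (62 mm across) stands 3 to 15 mm out above the paper, differing from roll to roll and not measured; the rubber ring must bear on this core end. Over 22 N crushes it
- cap: clamping hub of the telescoping tube, about 0.2 kg. Origin: on the spindle axis, in the plane of the unloaded underside of its black rubber ring (68 mm across); z up, x along the wing. Above the origin: ring 0-6 mm, black flange (84 mm across) 6-14 mm, red boss (36 mm across) 14-18 mm, red wing grip 18-56 mm. The ring gives 5 N per mm, up to 4 mm
- grip (a point): middle of the red wing grip, on the spindle axis 40 mm above the cap's origin: good height for the TCP. Axes as the cap's. The wing is 64 mm long (x), 16 mm thick (y, pinch it across this). At the start the ring is 20 to 62 mm above the core end
- extension (a joint): height of the telescoping section in m: the cap's origin is 0.140 + this above the bench; 0 to 0.075. Unlocked, it slides with about 3 N of friction and stays where it is left, but cannot hold the ring pressed with over 5 N. Locked tight, it holds against over 20 N
- lock (a joint): twist of cap and inner tube, rad; the cap's yaw is the stand's yaw plus this. Positive = anticlockwise from above = unlocking. Tight at 0 to 0.12 (as at the start), quite free from 0.5 on, stop at 1.35. Turned back clockwise it begins to bite at about 0.35 and takes up to 0.6 N m to turn by 0.05, so grip hard; it stays as it is left. Stop at -0.3
- tape: bystander: ring of brown packing tape lying flat, 100 mm across, 48 mm high, beside the stand; origin under its centre
- spare_core: bystander: empty cardboard core standing on end, 62 mm across, 75 mm high, beside the stand; origin under its centre
- spare_roll: bystander: spare brown paper roll standing on the bench, 110 mm across, 106 mm high; origin under its centre
- sauce_a: bystander: amber sauce bottle with red cap, 60 mm across, 170 mm high; origin under its centre
- sauce_b: bystander: yellow bottle with green cap, 64 mm across, 150 mm high; origin under its centre
- stapler: bystander: blue and black stapler 130 mm long, 41 mm high; origin under its centre
- tape_dispenser: bystander: black desk tape dispenser 170 x 75 mm, 104 mm high; origin under its centre

How it is judged (in metres and radians):
On the way, in this order (a step that is already met when the one before it is completed fails the run):
1. the grip is twisted anticlockwise to unlock (past 0.6 rad) before the section has been slid (moved under 8 mm) (value of joint lock above 0.6 rad and distance of cap from where it was at the start of the episode below 0.008 m), for 0.1 s.
2. still unlocked, the rubber ring is pressed on the core end with over 4 N (value of joint lock above 0.4 rad and contact force between cap and roll above 4 N), for 0.1 s.
At the end, for the whole second after the job is handed in: the grip is twisted back tight (lock below 0.2 rad), the ring presses on the core end with 6 to 18 N by itself, everything is at rest and let go, and the bystanders stand where they stood (within 20 mm) (value of joint lock below 0.2 rad and contact force between cap and roll between 6 and 18 N and linear speed of cap below 0.01 m/s); the robot touches nothing.
It fails at once if the core is crushed: the hub presses on the roll with over 22 N (contact force between cap and roll above 22 N).
It fails at once if a bystander is disturbed (moved over 20 mm) (distance of any of tape, spare_core, spare_roll, sauce_a, sauce_b, stapler, tape_dispenser from where it was at the start of the episode above 0.02 m).
It also fails if it takes over 64 s, if anything falls off the work surface, if the arm or the gripper's body presses on something with over 40 N, if the wrist force passes 120 N, or if a joint passes its speed limit or range.

## Robot

A 7-joint arm with a two-finger parallel gripper is mounted at the origin on the work surface. World frame = base frame: x ahead of the robot, y to its left, z up, the work surface at z = 0. Lengths are in mm, angles in rad, forces in N, time in s.
With the tool pointing down it reaches from about 350 to 900 mm from the base axis. Payload 8.1 kg.
Tool frame: the origin (TCP) lies between the finger pads, 19 mm behind the fingertips; this is the grasp point; z points along the fingers, y is the line along which they close (so a half turn about z gives the same grasp; the last joint's range is limited). The gripper opens to 92 mm and grips with 3 to 60 N. Pads are 19 mm wide; open, the fingers measure 130 mm over their backs; the gripper's body (75 mm by 190 mm) begins 47 mm behind the grasp point.
Start: joints at [1.015, 0.434, 0.025, 1.573, -0.012, 1.134, -0.075], TCP at [273.408, -562.04, 245.542] pointing down, gripper open.
Joint ranges: [-2.62, 2.62], [-0.44, 2.09], [-1.27, 1.32], [0.08, 2.57], [-1.32, 4.46], [0.12, 2], [-2.74, 2.74]. Speed limits (rad/s): [2.22, 2.22, 3.01, 3.01, 3.14, 3.14, 3.14].

## Interface

Orientations are given as a unit quaternion [x, y, z, w].
In Python, from workcell import manip, eyes, finish_job gives the robot as it stands. The module is installed in compiled form; this text tells all that it offers.
- The arm moves only by the tool step_arm, never from a script. Its argument "targets" is a list of rows, each a list of 7 numbers: the closure, from -1 (fully open) to 1 (shut), then the shift along the tool's x, y, z in parts of the range, where 1.0 means 1 m, then the turn, a rotation vector about the tool's x, y, z in a scale on which 1.0 is pi/2 rad. In form: [[fingers, x, y, z, rx, ry, rz], ...]. A call has exactly 5 rows; each row is the pose to reach, as a shift and turn from the pose commanded when the call began, along the tool's axes at that moment; what a row does not reach only later rows make up. A row lasts 1/8 s, in which the tool goes at most 62.5 mm and 10.7 degrees, less where a joint would pass 70% of its speed; a pose out of reach is approached as far as the arm can. No shift or turn number may pass 1 either way. A call with a gripper value outside its range is refused whole. The fingers move at their own pace and stop on an object; "grip_force" is the grip in N (left out, the last holds). Time passes only in rows, so rows that repeat a pose let the fingers close, or fill a call up. It gives the time, the measured TCP pose, the force, the opening and the grip force at its end, in the units of the state.
- manip.get_state(): the state, without advancing time (a new reading comes with each control period).
- eyes.read_camera(name): name is "scene" or "top" or "wrist"; returns (picture, depth): 384x512x3 uint8, blue, green, red; 384x512 float32, mm along the optical axis (not along the pixel's ray), 0 where there is no reading.
- eyes.camera_info(name): a dict with "mtx" (3x3 intrinsics, pixels), "dist_coeffs" ([k1, k2, p1, p2, k3] as OpenCV has them; the pictures are not rectified), "extrinsics" (4x4, takes a point from camera to world coordinates). Camera axes: x right, y down, z forward; pixel columns grow to the right and rows downward; lengths in mm; the calibration is good to about 2 mm. A picture is of the moment at which its call begins: read the wrist's pose just before it. camera_info takes no time and is no camera call; for the wrist camera it gives the pose at the moment of the call.
- finish_job(): hands the job in; it is judged then, once.
The state is a dict: "time": time; "qpos": joint angles; "qd": joint speeds; "joint_torque": joint torques, N m; "tool_pos": TCP position; "orientation": TCP orientation; "ft_force": force on the tool from outside, world axes, zero at the start; "torque": the same for the moment, N m; "opening": finger opening in mm; "finger_force": force on a finger pad.
Only numpy, scipy, OpenCV 4.12 (cv2) and the standard library are available. Lean on these libraries where they do the work, as an engineer would, in place of code of your own. Each camera call takes 0.05 s, during which the arm holds its last target. There are 200 camera calls.

## Working session

There is one attempt and no reset: what is moved stays moved. The work goes in short steps, Python scripts to look and compute and a tool call to move; the robot and the scene stay as the last step left them, time stands still between calls to the robot, and variables do not carry over. Pictures are saved under pics/ and viewed, at most 10 in all, crops included, and the job is handed in when it is done.

Besides the shell and the picture viewer there is one more tool, called after "Emit:" as a command line: name --pt "numbers of a row" for each row, then --argument value for the rest. step_arm: Moves the arm, as the interface text tells. Its arguments: {"type":"object","properties":{"targets":{"type":"array"},"grip_force":{"type":"number"}},"required":["targets"]}

```bash
mkdir -p pics
cat > h.py <<'E'
import numpy as np, cv2
from workcell import manip, eyes, finish_job
def world(name, info, px, depth=None, z=None):
    px=np.array(px,float).reshape(-1,1,2)
    n=cv2.undistortPoints(px,np.array(info["mtx"]),np.array(info["dist_coeffs"])).reshape(-1,2)
    T=np.array(info["extrinsics"]); d=np.c_[n,np.ones(len(n))]@T[:3,:3].T; o=T[:3,3]
    s=np.asarray(depth,float) if z is None else (z-o[2])/d[:,2]
    return o+d*np.reshape(s,(-1,1))
def cloud(name, mask, im, dep, info):
    v,u=np.nonzero(mask&(dep>0)); return world(name,info,np.c_[u,v],depth=dep[v,u])
E
python3 - <<'E'
from h import *
s=manip.get_state(); print({k:np.round(v,3) for k,v in s.items()})
ims=[]
for n in ("scene","top"):
    i=eyes.camera_info(n); im,d=eyes.read_camera(n); ims.append(im)
    np.savez(n,im=im,d=d,T=i["extrinsics"])
    hsv=cv2.cvtColor(im,cv2.COLOR_BGR2HSV)
    m=((hsv[...,0]<6)|(hsv[...,0]>174))&(hsv[...,1]>150)&(hsv[...,2]>60)
    k,l,st,c=cv2.connectedComponentsWithStats(m.astype(np.uint8))
    for j in range(1,k):
        if st[j,4]>30:
            p=cloud(n,l==j,im,d,i); print(n,st[j],c[j].round(),np.median(p,0).round(1),p.min(0).round(),p.max(0).round())
cv2.imwrite("pics/a.png",cv2.resize(ims[0],(800,600))); cv2.imwrite("pics/b.png",cv2.resize(ims[1],(800,600)))
E
```

```text
{'time': np.float64(0.0), 'qpos': array([ 1.015,  0.435,  0.025,  1.574, -0.012,  1.134, -0.075]), 'qd': array([-0.   ,  0.   ,  0.001, -0.   , -0.002,  0.   , -0.001]), 'joint_torque': array([ 1.0000e-03, -6.6784e+01,  9.8500e-01, -3.1445e+01, -6.1000e-02,
        4.3000e-02,  0.0000e+00]), 'tool_pos': array([ 273.16 , -561.616,  244.742]), 'orientation': array([ 0.974,  0.224, -0.   , -0.001]), 'ft_force': array([ 0.094, -0.435,  0.268]), 'torque': array([-0.032,  0.013,  0.007]), 'finger_force': np.float64(0.0), 'opening': np.float64(92.193)}
scene [207 133  18  17 119] [215. 141.] [486.4 -51.7 251.7] [458. -66. 217.] [511. -30. 258.]
scene [369 150   6   7  35] [371. 153.] [668.4 432.5 168.2] [656. 424. 155.] [674. 443. 172.]
top [ 93 173  11  10  87] [ 98. 177.] [662.2 436.2 169.9] [649. 423. 159.] [673. 451. 175.]
top [276 237  19  25 265] [284. 249.] [481.6 -46.9 256.2] [449. -73. 214.] [510. -26. 262.]
```

View pics/a.png

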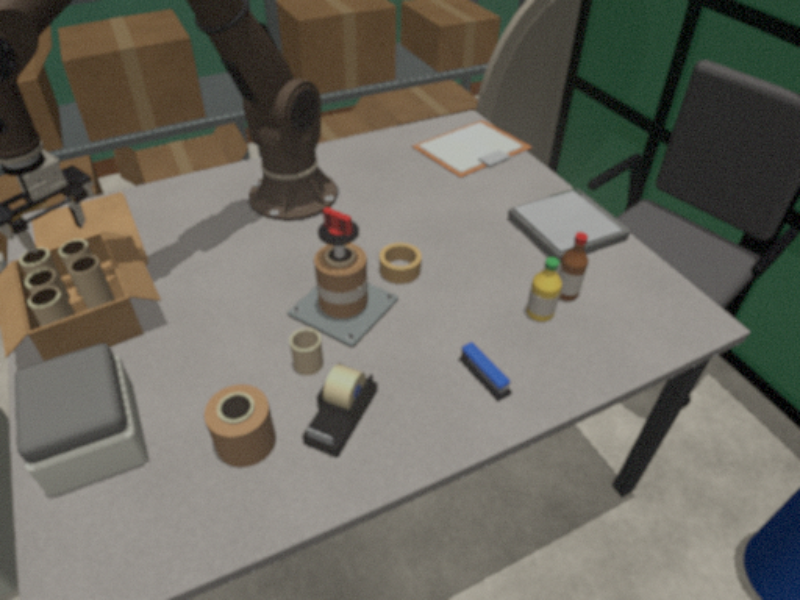

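View pics/b.png

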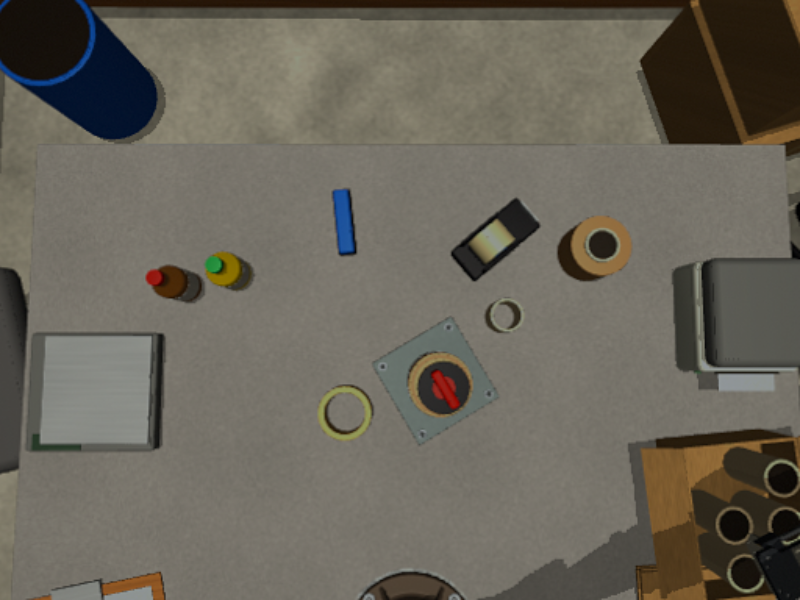

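Run:
```python
from h import *
z=np.load("top.npz"); i=eyes.camera_info("top"); im,d=z["im"],z["d"]
hsv=cv2.cvtColor(im,cv2.COLOR_BGR2HSV)
m=((hsv[...,0]<6)|(hsv[...,0]>174))&(hsv[...,1]>150)&(hsv[...,2]>60)
m[:,:200]=0
p=cloud("top",m,im,d,i); t=p[p[:,2]>248]
print(len(t),np.percentile(t[:,2],[10,50,90]))
# top-face from rays onto its height
v,u=np.nonzero(m&(d>0)&(d<1e9)); sel=p[:,2]>np.median(p[:,2])-5
zt=np.median(t[:,2]); q=world("top",i,np.c_[u,v][sel],z=zt)[:,:2].astype(np.float32)
r=cv2.minAreaRect(q); print(zt,r,np.array(i["extrinsics"])[:3,3])
```

```text
180 [254.72338227 257.57173436 259.70272613]
257.5717343566473 ((482.75347900390625, -45.373138427734375), (61.920650482177734, 16.71050262451172), 30.97899627685547) [ 550.85302727   29.21148459 1196.54904207]
```

The scene picture shows the stand in the middle of the bench, with the red wing near (338,222). The tape is close by at (400,262) and the spare core at (306,350). In the top picture the wing is at (445,390), lying along about 31° in world yaw. I get a grip centre of about (483, -45, 241) mm. I'll move above it first.

Emit:
step_arm --pt "-1 0 0 -0.055 0 0 0" --pt "-1 0.05 -0.045 -0.055 0 0 0" --pt "-1 0.1 -0.09 -0.055 0 0 0" --pt "-1 0.145 -0.13 -0.055 0 0 0" --pt "-1 0.19 -0.17 -0.055 0 0 0"

```text
time: 0.72
tool_pos: [368.4, -328.6, 300.4]
orientation: [0.974, 0.224, -0.0, -0.0]
ft_force: [1.6, -0.7, -0.2]
opening: 91.8
finger_force: 0.0
```

Careful with the scale: turns go in shares of pi/2 rad. That gives: -0.089 rad / 1.5708 = -0.0567.

Emit:
step_arm --pt "-1 0.045 -0.04 0 0 0 0" --pt "-1 0.09 -0.08 0 0 0 0" --pt "-1 0.135 -0.12 0 0 0 0" --pt "-1 0.17 -0.155 0 0 0 -0.0255" --pt "-1 0.2 -0.18 0 0 0 -0.0567"

```text
time: 1.35
tool_pos: [469.3, -78.9, 300.4]
orientation: [0.963, 0.269, -0.0, -0.0]
ft_force: [0.1, -1.1, -0.5]
opening: 91.6
finger_force: 0.0
```

Emit:
step_arm --pt "-1 0.01 -0.01 0 0 0 0" --pt "-1 0.01 -0.01 0 0 0 0" --pt "-1 0.01 -0.01 0 0 0 0" --pt "-1 0.01 -0.01 0 0 0 0" --pt "-1 0.01 -0.01 0 0 0 0"

```text
time: 1.98
tool_pos: [472.3, -68.4, 300.6]
orientation: [0.964, 0.267, -0.0, 0.0]
ft_force: [0.4, -0.4, -1.5]
opening: 91.7
finger_force: 0.0
```

Run:
```python
from h import *
i=eyes.camera_info("wrist"); im,d=eyes.read_camera("wrist")
s=manip.get_state(); print(s["tool_pos"].round(1),s["orientation"].round(4),np.array(i["extrinsics"]).round(2).tolist())
hsv=cv2.cvtColor(im,cv2.COLOR_BGR2HSV)
m=((hsv[...,0]<6)|(hsv[...,0]>174))&(hsv[...,1]>150)&(hsv[...,2]>60)
p=cloud("wrist",m,im,d,i); print(len(p),np.percentile(p,[2,10,50,90,98],axis=0).round(1))
v,u=np.nonzero(m&(d>0)); zt=np.percentile(p[:,2],90); k=p[:,2]>zt-6
q=p[k][:,:2].astype(np.float32)
r=cv2.minAreaRect(q); print(zt,r)
cv2.imwrite("pics/c.png",im)
```

```text
[472.4 -68.2 300.6] [ 9.637e-01  2.670e-01 -0.000e+00  1.000e-04] [[0.51, -0.83, -0.22, 530.38], [-0.86, -0.5, -0.13, -33.45], [0.0, 0.25, -0.97, 440.63], [0.0, 0.0, 0.0, 1.0]]
3805 [[455.9 -64.1 220.5]
 [462.7 -60.2 221.4]
 [483.4 -46.5 258.2]
 [503.  -31.8 259.7]
 [508.3 -27.8 260.4]]
259.7399223689919 ((480.7625427246094, -45.95793914794922), (62.37582778930664, 16.888442993164062), 31.218822479248047)
```

View pics/c.png

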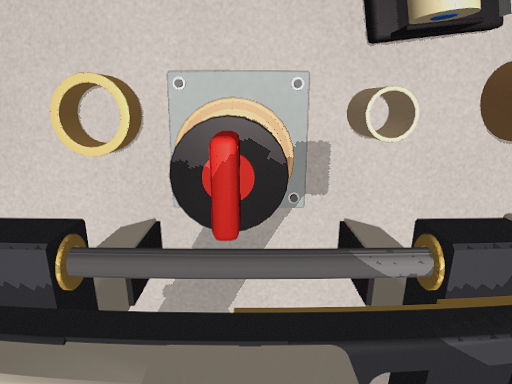

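The wrist view shows the wing at (226,188), in line with the fingers. Nothing lies under them near the wing. I'll centre over it and go down.

Emit:
step_arm --pt "-1 0.02 -0.014 0 0 0 0" --pt "-1 0.02 -0.014 0 0 0 0" --pt "-1 0.02 -0.014 0.02 0 0 0" --pt "-1 0.02 -0.014 0.04 0 0 0" --pt "-1 0.02 -0.014 0.058 0 0 0"

```text
time: 2.65
tool_pos: [482.1, -46.2, 241.9]
orientation: [0.964, 0.267, -0.0, 0.0]
ft_force: [0.9, 0.4, 0.4]
opening: 91.8
finger_force: 0.0
```

Emit:
step_arm --pt "-1 0 0 0 0 0 0" --pt "0.3 0 0 0 0 0 0" --pt "0.3 0 0 0 0 0 0" --pt "0.3 0 0 0 0 0 0" --pt "0.3 0 0 0 0 0 0" --grip_force 20

```text
time: 3.28
tool_pos: [482.6, -45.3, 242.8]
orientation: [0.964, 0.268, 0.0, 0.0]
ft_force: [0.1, 0.1, 0.4]
opening: 56.3
finger_force: 0.0
```

Emit:
step_arm --pt "1 0 0 0 0 0 0" --pt "1 0 0 0 0 0 0" --pt "1 0 0 0 0 0 0" --pt "1 0 0 0 0 0 0" --pt "1 0 0 0 0 0 0" --grip_force 50

```text
time: 3.9
tool_pos: [482.4, -45.1, 242.5]
orientation: [0.964, 0.268, -0.0, -0.0]
ft_force: [-0.3, 0.2, -0.3]
opening: 15.7
finger_force: 50.0
```

Emit:
step_arm --pt "1 0 0 0 0 0 0" --pt "1 0 0 0 0 0 0" --pt "1 0 0 0 0 0 0" --pt "1 0 0 0 0 0 0" --pt "1 0 0 0 0 0 0" --grip_force 50

```text
time: 4.53
tool_pos: [482.4, -45.2, 242.5]
orientation: [0.964, 0.268, -0.0, -0.0]
ft_force: [-0.6, 0.3, 0.9]
opening: 15.9
finger_force: 50.0
```

Scaled: -0.08 rad / 1.5708 = -0.0509.

Emit:
step_arm --pt "1 0 0 0 0 0 -0.0509" --pt "1 0 0 0 0 0 -0.1019" --pt "1 0 0 0 0 0 -0.1528" --pt "1 0 0 0 0 0 -0.2037" --pt "1 0 0 0 0 0 -0.2546" --grip_force 60

```text
time: 5.15
tool_pos: [481.9, -44.6, 242.3]
orientation: [0.891, 0.455, -0.0, -0.001]
ft_force: [-2.7, 3.6, 0.2]
opening: 15.7
finger_force: 60.0
```

Run:
```python
from h import *
s=manip.get_state();q=s["orientation"];print(2*np.arctan2(q[1],q[0]),s["torque"].round(2),s["ft_force"].round(1),s["qpos"].round(2))
```

```text
0.9445961918338198 [ 0.83  0.63 -0.07] [-2.7  3.6  0.2] [ 0.32  0.24 -0.4   1.88  0.11  1.04 -0.76]
```

Scaled: -0.5 rad / 1.5708 = -0.3183.

Emit:
step_arm --pt "1 0 0 0 0 0 -0.0637" --pt "1 0 0 0 0 0 -0.1273" --pt "1 0 0 0 0 0 -0.191" --pt "1 0 0 0 0 0 -0.2546" --pt "1 0 0 0 0 0 -0.3183"

```text
time: 5.78
tool_pos: [480.9, -44.2, 242.0]
orientation: [0.75, 0.661, -0.001, -0.002]
ft_force: [-5.6, 4.8, 2.1]
opening: 15.8
finger_force: 60.0
```

Emit:
step_arm --pt "1 0 0 0 0 0 0" --pt "1 0 0 0 0 0 0" --pt "1 0 0 0 0 0 0" --pt "1 0 0 0 0 0 0" --pt "1 0 0 0 0 0 0"

```text
time: 6.4
tool_pos: [480.9, -44.2, 241.9]
orientation: [0.751, 0.66, -0.001, -0.002]
ft_force: [-5.4, 4.6, 1.2]
opening: 15.8
finger_force: 60.0
```

```bash
cat > see.py <<'E'
from h import *
s=manip.get_state();q=s["orientation"];print(s["time"],s["tool_pos"].round(1),2*np.arctan2(q[1],q[0])-.5421,s["torque"].round(2),s["ft_force"].round(1),s["opening"])
i=eyes.camera_info("top"); im,d=eyes.read_camera("top")
hsv=cv2.cvtColor(im,cv2.COLOR_BGR2HSV)
m=((hsv[...,0]<6)|(hsv[...,0]>174))&(hsv[...,1]>150)&(hsv[...,2]>60); m[:,:200]=0
print("red px",m.sum())
fs=[manip.get_state()["ft_force"] for _ in range(1)]
w,dw=eyes.read_camera("wrist"); cv2.imwrite("pics/w%.0f.png"%(100*s["time"]),w)
np.savez("w",im=w,d=dw)
E
python3 see.py; ls pics
```

```text
6.4 [480.9 -44.2 241.9] 0.9003816776514901 [ 1.02  1.12 -0.02] [-5.4  4.6  1.2] 15.765427648190718
red px 0
a.png
b.png
c.png
w640.png
```

The wing turned about 0.9 rad with the grip and the height changed under 1 mm. I'll take off the sideways load and slide down to just short of the core range.

Emit:
step_arm --pt "1 0.0005 -0.001 0 0 0 0" --pt "1 0.001 -0.0016 0 0 0 0" --pt "1 0.001 -0.0016 0.005 0 0 0" --pt "1 0.001 -0.0016 0.012 0 0 0" --pt "1 0.001 -0.0016 0.018 0 0 0"

```text
time: 7.12
tool_pos: [480.8, -44.1, 224.0]
orientation: [0.751, 0.66, -0.0, -0.0]
ft_force: [-3.8, 2.2, 0.2]
opening: 15.8
finger_force: 60.0
```

Emit:
step_arm --pt "1 0 0 0.005 0 0 0" --pt "1 0 0 0.01 0 0 0" --pt "1 0 0 0.015 0 0 0" --pt "1 0 0 0.02 0 0 0" --pt "1 0 0 0.02 0 0 0"

```text
time: 7.75
tool_pos: [480.8, -44.1, 203.8]
orientation: [0.751, 0.66, -0.0, -0.0]
ft_force: [-2.2, 2.1, -4.8]
opening: 15.3
finger_force: 60.0
```

```bash
python3 see.py; ls pics|tail -1
```

```text
7.75 [480.8 -44.1 203.8] 0.8997070610717157 [0.52 0.42 0.  ] [-2.2  2.1 -4.8] 15.338580097729228
red px 0
w775.png
```

View pics/w775.png

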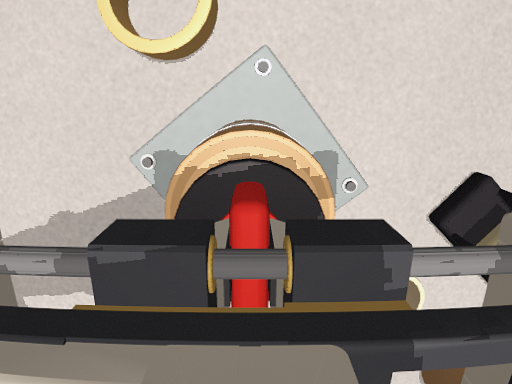

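Emit:
step_arm --pt "1 0 0 0 0 0 0" --pt "1 0 0 0 0 0 0" --pt "1 0 0 0 0 0 0" --pt "1 0 0 0 0 0 0" --pt "1 0 0 0 0 0 0"

```text
time: 8.48
tool_pos: [480.8, -44.1, 204.5]
orientation: [0.751, 0.66, -0.0, -0.0]
ft_force: [-4.2, 2.7, -4.6]
opening: 15.4
finger_force: 60.0
```

The wing is centred in the fingers at (250,250) and came down with them. The -4.6 N is the cap's weight plus stiction. Now I'll go down in small steps and watch the force.

Emit:
step_arm --pt "1 0 0 0.001 0 0 0" --pt "1 0 0 0.002 0 0 0" --pt "1 0 0 0.003 0 0 0" --pt "1 0 0 0.004 0 0 0" --pt "1 0 0 0.004 0 0 0"

```text
time: 9.1
tool_pos: [480.8, -44.1, 200.8]
orientation: [0.751, 0.66, -0.0, 0.0]
ft_force: [-5.9, 2.7, -1.0]
opening: 15.4
finger_force: 60.0
```

Emit:
step_arm --pt "1 0 0 0.001 0 0 0" --pt "1 0 0 0.0015 0 0 0" --pt "1 0 0 0.002 0 0 0" --pt "1 0 0 0.0025 0 0 0" --pt "1 0 0 0.0025 0 0 0"

```text
time: 9.72
tool_pos: [480.9, -44.1, 198.4]
orientation: [0.751, 0.66, -0.0, 0.0]
ft_force: [-4.9, 2.8, -0.1]
opening: 15.4
finger_force: 60.0
```

Emit:
step_arm --pt "1 0 0 0.0005 0 0 0" --pt "1 0 0 0.001 0 0 0" --pt "1 0 0 0.0015 0 0 0" --pt "1 0 0 0.002 0 0 0" --pt "1 0 0 0.0025 0 0 0"

```text
time: 10.35
tool_pos: [480.9, -44.1, 195.9]
orientation: [0.751, 0.66, -0.0, 0.0]
ft_force: [-6.2, 1.3, 0.8]
opening: 15.7
finger_force: 60.0
```

Emit:
step_arm --pt "1 0 0 0.0005 0 0 0" --pt "1 0 0 0.001 0 0 0" --pt "1 0 0 0.0015 0 0 0" --pt "1 0 0 0.002 0 0 0" --pt "1 0 0 0.002 0 0 0"

```text
time: 10.98
tool_pos: [480.8, -44.1, 193.8]
orientation: [0.751, 0.66, -0.0, 0.0]
ft_force: [-4.3, 2.5, -0.1]
opening: 15.6
finger_force: 60.0
```

Emit:
step_arm --pt "1 0 0 0.0005 0 0 0" --pt "1 0 0 0.001 0 0 0" --pt "1 0 0 0.0015 0 0 0" --pt "1 0 0 0.002 0 0 0" --pt "1 0 0 0.002 0 0 0"

```text
time: 11.6
tool_pos: [480.8, -44.0, 192.2]
orientation: [0.751, 0.66, -0.0, 0.0]
ft_force: [-7.5, 1.9, 5.9]
opening: 15.6
finger_force: 60.0
```

Emit:
step_arm --pt "1 0 0 0.0005 0 0 0" --pt "1 0 0 0.001 0 0 0" --pt "1 0 0 0.0015 0 0 0" --pt "1 0 0 0.0015 0 0 0" --pt "1 0 0 0.0015 0 0 0"

```text
time: 12.22
tool_pos: [480.9, -44.0, 191.2]
orientation: [0.751, 0.66, -0.0, 0.0]
ft_force: [-9.8, 2.3, 11.5]
opening: 15.5
finger_force: 60.0
```

The ring is on the core at about 10.5 N. I'll twist back while holding the press.

Scaled: 0.28 rad / 1.5708 = 0.1783.

Emit:
step_arm --pt "1 0 0 0 0 0 0" --pt "1 0 0.0001 0 0 0 0.0446" --pt "1 -0.0001 0.0002 0 0 0 0.0891" --pt "1 -0.0002 0.0003 0 0 0 0.1337" --pt "1 -0.0003 0.0004 0 0 0 0.1783"

```text
time: 12.85
tool_pos: [481.5, -44.2, 191.1]
orientation: [0.837, 0.548, 0.0, 0.0]
ft_force: [-8.7, 2.1, 9.0]
opening: 15.6
finger_force: 60.0
```

```bash
cat > st.py <<'E'
from h import *
s=manip.get_state();q=s["orientation"];print(s["time"],s["tool_pos"].round(1),(2*np.arctan2(q[1],q[0])-.5421).round(3),s["torque"].round(2),s["ft_force"].round(1),s["opening"].round(2))
E
python3 st.py
```

```text
Traceback (most recent call last):
  File "st.py", line 2, in <module>
    s=manip.get_state();q=s["orientation"];print(s["time"],s["tool_pos"].round(1),(2*np.arctan2(q[1],q[0])-.5421).round(3),s["torque"].round(2),s["ft_force"].round(1),s["opening"].round(2))
                                                                                                                                                                       ^^^^^^^^^^^^^^^^^^
AttributeError: 'float' object has no attribute 'round'
```

Scaled: 0.05 rad / 1.5708 = 0.0318.

Emit:
step_arm --pt "1 -0.0001 0 0 0 0 0.0318" --pt "1 -0.0001 0.0001 0 0 0 0.0637" --pt "1 -0.0002 0.0002 0 0 0 0.0955" --pt "1 -0.0003 0.0003 0 0 0 0.1273" --pt "1 -0.0003 0.0003 0 0 0 0.1592"

```text
time: 13.48
tool_pos: [482.0, -44.5, 191.2]
orientation: [0.898, 0.44, 0.001, 0.0]
ft_force: [-7.1, 2.5, 6.9]
opening: 15.8
finger_force: 60.0
```

```bash
sed -i 's/s\["opening"\].round(2)/s["opening"]/' st.py; python3 st.py
```

```text
13.475 [482.  -44.5 191.2] 0.368 [0.68 1.63 0.12] [-7.1  2.5  6.9] 15.83188105436294
```

Scaled: 0.16 rad / 1.5708 = 0.1019.

Emit:
step_arm --pt "1 0 0 0.0003 0 0 0" --pt "1 0 0 0.0006 0 0 0.0255" --pt "1 -0.0001 0.0001 0.0006 0 0 0.0509" --pt "1 -0.0001 0.0001 0.0006 0 0 0.0764" --pt "1 -0.0001 0.0001 0.0006 0 0 0.1019"

```text
time: 14.1
tool_pos: [482.2, -44.8, 191.0]
orientation: [0.93, 0.367, 0.001, 0.001]
ft_force: [-7.8, 2.2, 11.4]
opening: 15.8
finger_force: 60.0
```

```bash
python3 st.py
```

```text
14.1 [482.2 -44.8 191. ] 0.209 [0.56 1.92 0.38] [-7.8  2.2 11.4] 15.817315312049493
```

Scaled: 0.19 rad / 1.5708 = 0.121.

Emit:
step_arm --pt "1 0 0 0 0 0 0.0318" --pt "1 0 0 0 0 0 0.0637" --pt "1 0 0 0 0 0 0.0955" --pt "1 0 0 0 0 0 0.121" --pt "1 0 0 0 0 0 0.121"

```text
time: 14.72
tool_pos: [482.5, -45.1, 191.0]
orientation: [0.961, 0.277, 0.001, 0.001]
ft_force: [-7.3, 0.3, 10.4]
opening: 15.6
finger_force: 60.0
```

```bash
python3 st.py
```

```text
14.725 [482.5 -45.1 191. ] 0.019 [0.32 1.65 0.2 ] [-7.3  0.3 10.4] 15.644792825497058
```

Scaled: 0.06 rad / 1.5708 = 0.0382.

Emit:
step_arm --pt "1 0 0 0 0 0 0.0127" --pt "1 0 0 0 0 0 0.0191" --pt "1 0 0 0 0 0 0.0255" --pt "1 0 0 0 0 0 0.0318" --pt "1 0 0 0 0 0 0.0382"

```text
time: 15.35
tool_pos: [482.5, -45.2, 191.0]
orientation: [0.969, 0.248, 0.001, 0.001]
ft_force: [-6.3, 0.8, 10.5]
opening: 15.5
finger_force: 60.0
```

```bash
python3 st.py
```

```text
15.35 [482.5 -45.2 191. ] -0.04 [0.21 1.64 0.4 ] [-6.3  0.8 10.5] 15.45833427368531
```

Emit:
step_arm --pt "0.3 0 0 0 0 0 0" --pt "-0.3 0 0 0 0 0 0" --pt "-1 0 0 0 0 0 0" --pt "-1 0 0 0 0 0 0" --pt "-1 0 0 0 0 0 0" --grip_force 20

```text
time: 15.98
tool_pos: [481.6, -45.0, 189.4]
orientation: [0.969, 0.248, 0.0, 0.0]
ft_force: [0.6, -0.1, 0.4]
opening: 61.2
finger_force: 0.0
```

Emit:
step_arm --pt "-1 0 0 -0.01 0 0 0" --pt "-1 0 0 -0.04 0 0 0" --pt "-1 0 0 -0.08 0 0 0" --pt "-1 0 0 -0.12 0 0 0" --pt "-1 -0.03 0 -0.15 0 0 0"

```text
time: 16.6
tool_pos: [456.3, -58.5, 341.8]
orientation: [0.968, 0.249, 0.001, 0.0]
ft_force: [0.0, -0.7, 1.4]
opening: 91.8
finger_force: 0.0
```

```bash
python3 st.py
python3 - <<'E'
from h import *
i=eyes.camera_info("wrist"); im,d=eyes.read_camera("wrist")
hsv=cv2.cvtColor(im,cv2.COLOR_BGR2HSV)
m=((hsv[...,0]<6)|(hsv[...,0]>174))&(hsv[...,1]>150)&(hsv[...,2]>60)
p=cloud("wrist",m,im,d,i); zt=np.percentile(p[:,2],90)
print(zt,cv2.minAreaRect(p[p[:,2]>zt-6][:,:2].astype(np.float32)))
cv2.imwrite("pics/end.png",im)
E
```

```text
16.6 [456.3 -58.5 341.8] -0.038 [-0.04  0.03 -0.05] [ 0.  -0.7  1.4] 91.75642373761688
208.3169418634869 ((480.4683532714844, -46.01072692871094), (62.95387649536133, 16.401208877563477), 29.286088943481445)
```

View pics/end.png

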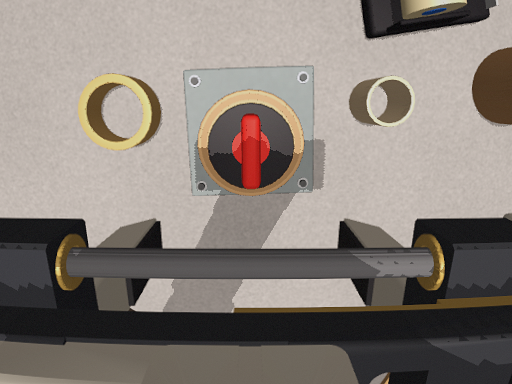

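The final view shows the hub seated on the roll at (250,148), with the wing turned back to about 0.03 rad past its starting yaw. The wing dropped 51.4 mm, matching the tool's 51.5 mm, so the lock held. The tape and spare core are undisturbed.

```bash
python3 -c "
from workcell import finish_job
print(finish_job())"
```

```text
the job is handed in; nothing more can be done
None
```

The job is handed in: I unlocked the grip, pressed the ring onto the core at an estimated 10 N, twisted it back tight and let go. The verdict wasn't shown. The force on the core after release wasn't measured directly, but the hub stayed at its pressed height.

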